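# Key the mixing jar onto the bench mixer

### The job

Take the blue mixing jar by the yellow grip on its cap out of the wooden parking block and fit it on the bench mixer: with light pressure only (never more than 35 N), turn it until the tang under it finds the slot of the mixer's spring-loaded drive, so that the jar drops fully home, its shoulder flush on the white top, and let go. Leave the two paint bottles and the steel pot where they stand.

Things in the scene. Friction and masses are not known exactly. Their poses are not given: they have to be found in the camera images.
- jar: closed blue jar, yellow cap, 0.18 to 0.34 kg, z up. Origin on its axis at the shoulder, the underside of the blue part (60 mm diameter, 55 mm high; cap 63 mm diameter, up to 65 mm). Below the origin a round spigot 46 mm diameter, 14 mm long, lower edge chamfered 4 mm. At the start it stands in the block, shoulder on the block's top, its x axis within 0.5 rad of world x
- jar_grip (a point): middle of the jar's grip, 79 mm above the jar's origin, axes as the jar: an upright yellow bar on the cap, 46 mm long (along x), 22 mm thick (along y), 28 mm high (65 to 93 mm above the origin)
- jar_tang (a point): middle of the lower end of the jar's steel tang, 21 mm below the jar's origin, axes as the jar: a blade under the spigot, 36 mm long (along x, the same way as the grip bar), 6 mm thick (along y), 7 mm high. It fits the drive either way round (half-turn symmetric)
- stand: fixed wooden parking block 110 x 110 x 45 mm with a round hole 50 mm wide and 30 mm deep in the middle of its top; origin in the centre of its underside
- mixer: fixed mixer base 160 mm (x) by 140 mm (y), 100 mm high, origin in the centre of its underside, front (black knob, green lamp) towards its -x, blue strip along the rear edge of its white top, yaw within 0.3 rad of world x
- socket (a point): centre of the mouth of the mixer's round bore, on the white top, axes as the mixer; the bore is 48 mm wide with a 3 mm chamfered mouth. When the jar is seated its origin is at this point; with the tang not in the slot it stands 6.5 mm proud
- drive_top (a point): centre of the top of the brass drive in the bore, unpressed, 14.5 mm below the mouth; axes as the mixer, NOT as the drive. Across the drive runs one straight slot 8.4 mm wide, 8 mm deep. It lies at any angle within 1.2 rad (70 degrees) either side of the mixer's x axis, new each time and not measured (visible down the bore). The drive turns stiffly (0.28 N m): it stays put while the tang rubs lightly on it
- drive_spring (a point): centre of the slot's floor, 22.5 mm below the mouth. The drive sinks on a spring: 4.5 N to start, 0.5 N more per mm, 8 mm at most; the jar's weight alone does not sink it. Pressed down and turned, the tang catches within about 4 degrees of the slot: the drive springs up around it, the pressure vanishes, and let go the jar falls home by its weight
- blue_bottle: blue paint bottle with yellow cap, 60 mm diameter, 150 mm high, loose; origin in the centre of its underside; to be left alone
- red_bottle: red paint bottle with yellow cap, 60 mm diameter, 150 mm high, loose; origin in the centre of its underside; to be left alone
- steel_pot: open steel pot 70 mm diameter, 90 mm high, loose; origin in the centre of its underside; to be left alone
Things that resemble listed ones, but are neither listed nor needed, are in the scene too. What is shaped like the jar but green, purple or turquoise is not meant.

How it is judged:
By the outcome, as a careful person would: the job done as asked, in the order asked, and still so for the second after the job is handed in, with the robot touching nothing.
It also fails if it takes over 64 s, if anything falls off the work surface, if the arm or the gripper's body presses on something with over 40 N, if the wrist force passes 120 N, or if a joint passes its speed limit or range.

### The arm

A 6-joint arm with a two-finger parallel gripper is mounted at the origin on the work surface. World frame = base frame: x ahead of the robot, y to its left, z up, the work surface at z = 0. Lengths are in m, angles in degrees, forces in N, time in s.
With the tool pointing down it reaches from about 0.4 to 0.825 m from the base axis. Payload 7 kg.
Tool frame: the origin (TCP) lies on the centre line of the jaws, within the pads' length; the fingertips stand r.tip_reach ahead of it and the grasp point (between the pads) is the TCP (r.tip_reach is the distance from the TCP to the fingertips, in m); z points along the fingers, y is the line along which they close (so a half turn about z gives the same grasp; the last joint's range is limited). The gripper opens to 88 mm and grips with 3 to 60 N. Pads are 19 mm wide; open, the fingers measure 130 mm over their backs; the gripper's body (78 mm by 193 mm) begins 47 mm behind the grasp point.
Start: joints at [88.241, 20.546, 0.682, 0, -70.136, -16.507], TCP at [0.212, 0.641, 0.246] pointing down, gripper open.
Joint ranges: [-176.03, 176.03], [-82.01, 121.73], [-58.28, 71.71], [-173.87, 95.51], [-174.79, -0.11], [-173.66, 173.66]. Speed limits (degrees/s): [136.94, 136.94, 172.46, 180, 180, 180].

### API

Orientations are given as [roll, pitch, yaw] about the fixed x, y, z axes, in that order (R = Rz(yaw) Ry(pitch) Rx(roll)).
In Python, from plant import sensors, cams, r gives the robot as it stands.
- The arm moves only by the tool drive_tool, never from a script. Its argument "rows" is a list of rows, each an object of numbers: "fingers": the gripper's target within -1 to 1 (fully open at 1, half-way at 0, shut at -1); "x", "y", "z": the shift along the tool's x, y, z in m; "spin": the turn about the tool's z in rad. A call has 1 to 10 rows; each row is the pose to reach, as a shift and turn from the pose commanded when the call began, along the tool's axes at that moment; what a row does not reach only later rows make up. A row lasts 1/8 s, in which the tool goes at most 62.5 mm and 10.7 degrees, less where a joint would pass 70% of its speed; a pose out of reach is approached as far as the arm can. A call with a gripper value outside its range is refused whole. The fingers move at their own pace and stop on an object; "newtons" is the grip in N (left out, the last holds). Time passes only in rows, so rows that repeat a pose let the fingers close. It gives the time, the measured TCP pose, the force, the opening and the grip force at its end, in the units of the state.
- sensors.get_state(): the state, without advancing time (a new reading comes with each control period).
- cams.capture(name): name is "scene" or "top" or "wrist"; returns a dict with "pixels" (400x640x3 uint8, red, green, blue), "intrinsics" (3x3 intrinsics, pixels), "k1" (the pictures are not rectified: a ray, as slopes to the right and down, at radius r is drawn at 1 + k1 r^2 times it, then the intrinsics apply), "eye" and "orientation" of the camera in the world; the wrist camera has in their place "T_tool_cam" (4x4, takes a point from camera to tool coordinates, whose origin is the TCP and whose axes are the flange's). Camera axes: x right, y up, looking along -z (the intrinsics and any distortion apply to the point x, -y, -z); pixel columns grow to the right and rows downward; lengths in m; the calibration is good to about 2 mm. A picture is of the moment at which its call begins: read the wrist's pose just before it. There is no depth.
- r.close_job(): hands the job in; it is judged then, once.
The state is a dict: "time_s": time; "joints": joint angles; "qd": joint speeds; "joint_torque": joint torques, N m; "tcp_pos": TCP position; "eef_rot": TCP orientation; "contact_force": force on the tool from outside, world axes, zero at the start; "moment": the same for the moment, N m; "gripper_width": finger opening in m; "gripper_force": force on a finger pad.
Only numpy, scipy, OpenCV 4.12 (cv2) and the standard library are available. Lean on these libraries where they do the work, as an engineer would, in place of code of your own. Each camera call takes 0.05 s, during which the arm holds its last target. There are 200 camera calls.

## Working session

There is one attempt and no reset: what is moved stays moved. The work goes in short steps, Python scripts to look and compute and a tool call to move; the robot and the scene stay as the last step left them, time stands still between calls to the robot, and variables do not carry over. Pictures are saved under pics/ and viewed, at most 10 in all, crops included, and the job is handed in when it is done.

Besides the shell and the picture viewer there is one more tool, called after "Call:" as name([rows], argument=value, ...), one row to a line, values as JSON. drive_tool: Moves the arm, as the interface text tells. Its arguments: {"type":"object","properties":{"rows":{"type":"array"},"newtons":{"type":"number"}},"required":["rows"]}

```bash
ls; mkdir -p pics
cat > h.py <<'E'
import numpy as np,cv2
from scipy.spatial.transform import Rotation as R
from plant import sensors,cams,r
def grab(n):
    s=sensors.get_state(); c=cams.capture(n)
    if n=='wrist':
        T=np.eye(4);T[:3,:3]=R.from_euler('xyz',s['eef_rot'],degrees=True).as_matrix();T[:3,3]=s['tcp_pos']
        M=T@np.array(c['T_tool_cam'])
    else:
        M=np.eye(4);o=np.array(c['orientation']);M[:3,:3]=o if o.shape==(3,3) else R.from_euler('xyz',o,degrees=True).as_matrix();M[:3,3]=c['eye']
    np.savez('pics/'+n+'.npz',M=M,K=c['intrinsics'],k1=c['k1'],px=c['pixels'])
    return s,c
def load(n):
    d=np.load('pics/'+n+'.npz');return d['M'],d['K'],float(d['k1']),d['px']
def world(n,u,v,z):
    M,K,k1,_=load(n)
    p=np.array([(u-K[0,2])/K[0,0],(v-K[1,2])/K[1,1]]);q=p.copy()
    for _ in range(30): q=p/(1+k1*(q@q))
    d=M[:3,:3]@np.array([q[0],-q[1],-1]);t=(z-M[2,3])/d[2]
    return M[:3,3]+t*d
def pix(n,P):
    M,K,k1,_=load(n)
    c=M[:3,:3].T@(np.array(P)-M[:3,3]);q=np.array([c[0],-c[1]])/-c[2];q=q*(1+k1*(q@q))
    return K[:2,:2]@q+K[:2,2]
def save(n,f,crop=None,s=1):
    p=load(n)[3]
    if crop: a,b,c,d=crop;p=p[b:d,a:c]
    cv2.imwrite('pics/'+f,cv2.resize(p[:,:,::-1],None,fx=s,fy=s,interpolation=cv2.INTER_CUBIC))
E
python3 - <<'E'
from h import *
for n in ['scene','top','wrist']:
    s,c=grab(n);save(n,n+'1.png',s=1.25); print(n,c.get('orientation'),c.get('eye'),c['intrinsics'][0],c['k1'])
print(s,r.tip_reach)
E
```

```text
pics
scene [ 57.17863868   0.44333805 148.71715289] [1.17494996 0.99977468 0.84315077] [464.44890934   0.         321.57220307] 0.007022232470997496
top [  8.55799546  -0.55823834 -88.55807181] [ 0.39153995 -0.0039775   1.34391465] [458.78219987   0.         315.8670477 ] -0.06669448715339123
wrist None None [317.27293406   0.         313.88092178] -0.044838372094874575
{'time_s': 0.1, 'joints': array([ 8.82421106e+01,  2.05854992e+01,  6.40417704e-01, -1.68174176e-02,
       -7.01358600e+01, -1.65069085e+01]), 'qd': array([ 0.06336892, -0.09334795,  0.12761753,  0.15964759, -0.0168051 ,
        0.06783757]), 'joint_torque': array([-1.92010862e-05, -5.84162486e+01,  2.93753850e+01,  7.01552868e+00,
        1.02069316e-02, -4.36278708e-05]), 'tcp_pos': array([0.21145175, 0.64060723, 0.24475052]), 'eef_rot': array([ 1.79917902e+02, -7.84102942e-03, -1.82705178e+01]), 'contact_force': array([ 1.03506766, -0.02387411, -0.23101352]), 'moment': array([-0.0154894 ,  0.00286711, -0.03206602]), 'gripper_force': 0.0, 'gripper_width': 0.08741143664515365} 0.019
```

View pics/top1.png

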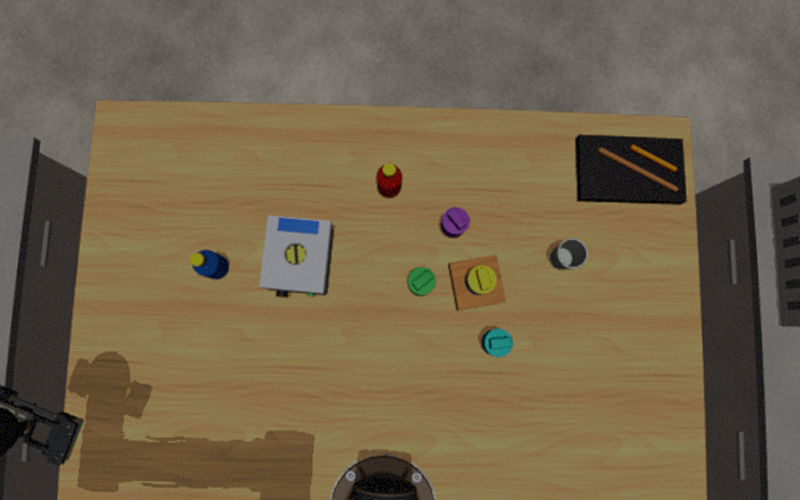

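View pics/scene1.png

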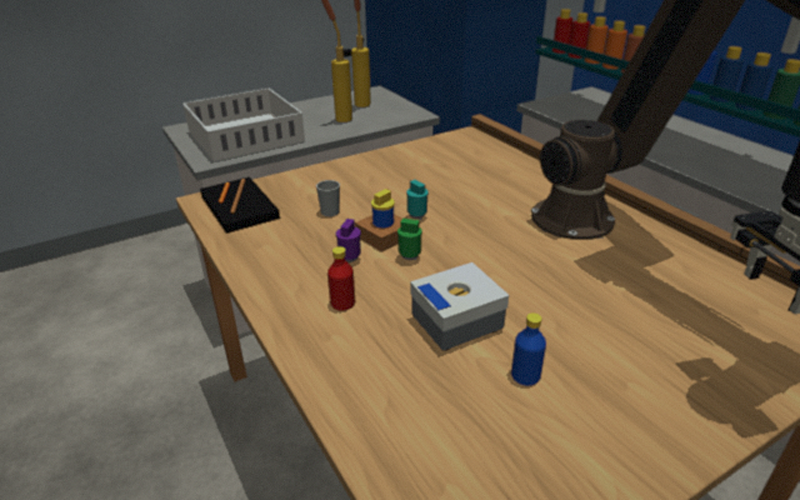

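The overhead view (800 px scale) shows these candidates: yellow-capped jar in the wooden block (482,279), green (421,281), purple (456,221), turquoise (498,343). The scene view shows a blue body in the block at (383,210), so that one is the target. The mixer bore is at (296,254). Next is one close crop of both.

Run:
```python
from h import *
p=load('top')[3]
a=p[193:257,350:414];b=p[166:246,200:280]
f=lambda i:cv2.resize(i[:,:,::-1],(400,400),interpolation=cv2.INTER_CUBIC)
cv2.imwrite('pics/c2.png',np.hstack([f(a),f(b)]))
print(world('top',385.6,223,.045+.093),world('top',237,203,.1))
for n,u,v in [('bb',168,212),('red',311,145),('pot',456,203),('g',337,225),('p',365,177),('t',398,274)]: print(n,world('top',u,v,.08))
```

```text
[ 0.51204102 -0.19723254  0.138     ] [0.5601431  0.20420285 0.1       ]
bb [0.53239059 0.39912619 0.08      ]
red [0.73446772 0.00615334 0.08      ]
pot [ 0.57905577 -0.40519816  0.08      ]
g [ 0.50886605 -0.07177831  0.08      ]
p [ 0.646131   -0.14806183  0.08      ]
t [ 0.37868055 -0.24124474  0.08      ]
```

View pics/c2.png

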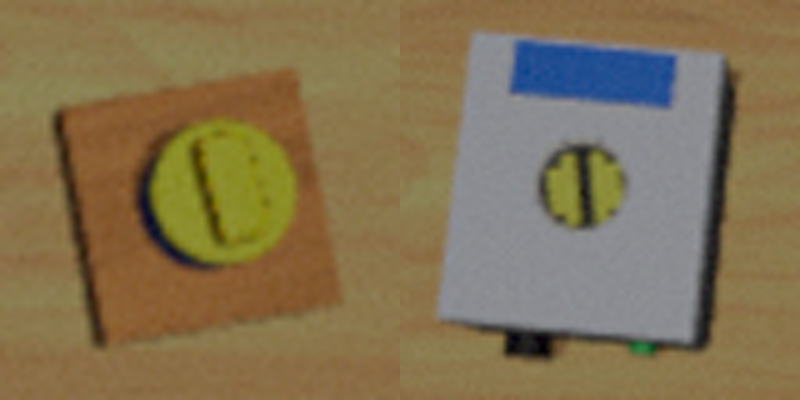

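The crop confirms a blue jar under the yellow cap, in the block. The bar's centre is at about crop (230,188), with its long side running (200,140) to (222,243). The mixer's slot runs (582,148) to (585,222), and the white top's corners are at (472,33), (725,54), (695,345), (438,318).

Run:
```python
from h import *
J=lambda x,y,z:world('top',350+x/6.25,193+y/6.25,z)
X=lambda x,y,z:world('top',200+(x-400)/5,166+y/5,z)
ang=lambda a,b:np.degrees(np.arctan2(*(a-b)[1::-1]))
print('bar',J(230,188,.138),ang(J(200,140,.138),J(222,243,.138)),'cap',J(224,192,.11))
cs=[X(*c,.1) for c in [(472,33),(725,54),(695,345),(438,318)]]
print('mix',np.mean(cs,0),ang(cs[0],cs[3]),ang(cs[1],cs[2]),[np.linalg.norm(cs[i]-cs[i-1]) for i in range(4)])
print('slot',X(582,186,.0855),ang(X(582,148,.0855),X(585,222,.0855)),'bore',X(583,186,.1))
s=sensors.get_state();print(s['tcp_pos'],s['eef_rot'],s['time_s'])
Rm=R.from_euler('xyz',s['eef_rot'],degrees=True).as_matrix();print(Rm.round(2),Rm.T@(np.array([.512,-.2,.25])-s['tcp_pos']))
print(cams.capture('wrist')['T_tool_cam'])
```

```text
bar [ 0.51190828 -0.20042166  0.138     ] 12.356002838786223 cap [ 0.51289945 -0.20237902  0.11      ]
mix [0.55946068 0.20567217 0.1       ] -3.403090800698338 -3.4191187885881957 [np.float64(0.1586041673493531), np.float64(0.14100416542189703), np.float64(0.16120686207214607), np.float64(0.14097968429814098)]
slot [0.56150497 0.2082668  0.0855    ] 5.201018778915758 bore [0.55956126 0.20527245 0.1       ]
[0.21146656 0.64067952 0.24487262] [ 1.79931292e+02 -8.03027233e-03 -1.82684913e+01] 0.15
[[ 0.95 -0.31 -0.  ]
 [-0.31 -0.95 -0.  ]
 [ 0.    0.   -1.  ]] [ 0.54891473  0.70410484 -0.0042061 ]
[[ 3.03687176e-04  9.58326726e-01  2.85674279e-01  7.68036505e-02]
 [ 9.99999941e-01 -2.45406200e-04 -2.39811013e-04  3.94041808e-05]
 [-1.59711064e-04  2.85674335e-01 -9.58326744e-01 -1.39739149e-01]
 [ 0.00000000e+00  0.00000000e+00  0.00000000e+00  1.00000000e+00]]
```

Call:
drive_tool([
  {"x":0.05,"y":0.033,"z":0,"spin":-0.1,"fingers":1},
  {"x":0.1,"y":0.066,"spin":-0.2,"fingers":1},
  {"x":0.15,"y":0.098,"spin":-0.3,"fingers":1},
  {"x":0.2,"y":0.13,"spin":-0.41,"fingers":1},
  {"x":0.25,"y":0.163,"spin":-0.41,"fingers":1},
  {"x":0.3,"y":0.195,"spin":-0.41,"fingers":1},
  {"x":0.35,"y":0.228,"spin":-0.41,"fingers":1},
  {"x":0.41,"y":0.267,"spin":-0.41,"fingers":1},
  {"x":0.4675,"y":0.304,"spin":-0.41,"fingers":1},
  {"x":0.4675,"y":0.304,"spin":-0.41,"fingers":1},
])

```text
invalid input
```

Call:
drive_tool([
  {"fingers":1},
  {"fingers":1},
])

```text
invalid input
```

```bash
python3 - <<'E'
from h import *
s,c=grab('wrist');save('wrist','w1.png',s=1.25);print(s['tcp_pos'],s['eef_rot'],s['time_s'],s['qd'],pix('wrist',[.56,.205,.1]))
E
cp pics/wrist.npz pics/w1.npz
```

```text
[0.21149409 0.64074448 0.24499613] [ 1.79944537e+02 -6.46698773e-03 -1.82688259e+01] 0.2 [ 0.11228376 -0.13473003  0.15412745  0.10732225  0.04972097 -0.07924258] [ 603.37982546 -231.64841112]
```

View pics/w1.png

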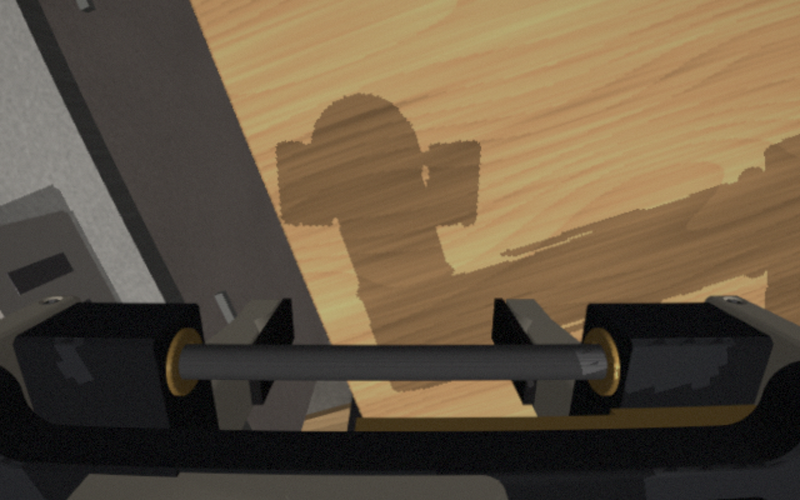

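The moves were refused and the arm hasn't moved. The picture shows only the table edge and the arm's shadow. I'll send complete rows, and stop 70 mm short of the mixer so the bore is in view.

Call:
drive_tool([
  {"fingers":1,"x":0.045,"y":0.036,"z":0,"spin":-0.1},
  {"fingers":1,"x":0.09,"y":0.072,"z":0,"spin":-0.2},
  {"fingers":1,"x":0.135,"y":0.109,"z":0,"spin":-0.3},
  {"fingers":1,"x":0.18,"y":0.145,"z":0,"spin":-0.41},
  {"fingers":1,"x":0.225,"y":0.181,"z":0,"spin":-0.41},
  {"fingers":1,"x":0.27,"y":0.217,"z":0,"spin":-0.41},
  {"fingers":1,"x":0.315,"y":0.253,"z":0,"spin":-0.41},
  {"fingers":1,"x":0.36,"y":0.29,"z":0,"spin":-0.41},
  {"fingers":1,"x":0.4,"y":0.322,"z":0,"spin":-0.41},
  {"fingers":1,"x":0.4,"y":0.322,"z":0,"spin":-0.41},
], newtons=25)

```text
time_s: 1.5
tcp_pos: [0.4916, 0.2071, 0.2455]
eef_rot: [180.0, 0.0, 5.0]
contact_force: [0.1, 0.3, -0.1]
gripper_width: 0.0878
gripper_force: 0.0
```

```bash
python3 - <<'E'
from h import *
s,c=grab('wrist');print(s['tcp_pos'],s['eef_rot'],s['time_s'],s['qd'].round(1))
u,v=pix('wrist',[.56,.206,.1]);print(u,v)
x0=int(u)-60;y0=max(0,int(v)-50);print(x0,y0);save('wrist','w2.png',(x0,y0,x0+120,y0+100),6)
E
cp pics/wrist.npz pics/w2.npz
```

```text
[0.49164029 0.20707914 0.24548571] [1.79978840e+02 9.89408763e-03 4.98208497e+00] 1.5 [ 3.4 -0.2 -0.1 -0.4  0.2 -2.6]
321.9952457750011 118.02784925975946
261 68
```

View pics/w2.png

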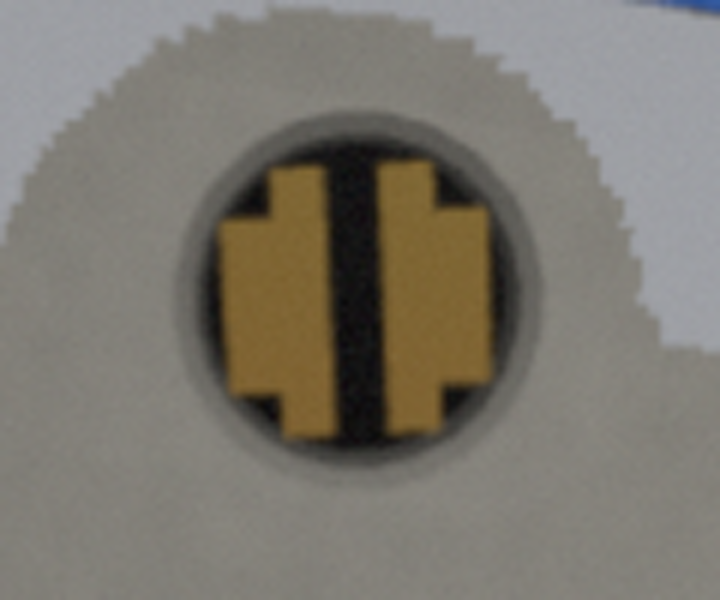

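The crop shows the bore mouth's outer circle spanning 175–543 across and 110–487 down. The slot edges run (327,168) to (336,435) and (378,162) to (388,432).

Run:
```python
from h import *
X=lambda x,y,z:world('w2',261+(x+.5)/6-.5,68+(y+.5)/6-.5,z)
ang=lambda a,b:np.degrees(np.arctan2(*(a-b)[1::-1]))
l,rr,t,b=X(175,298,.1),X(543,298,.1),X(359,110,.1),X(359,487,.1)
print('socket',(l+rr)/2,(t+b)/2,np.linalg.norm(l-rr),np.linalg.norm(t-b))
z=.0855
print('slot',ang(X(327,168,z),X(336,435,z)),ang(X(378,162,z),X(388,432,z)),X(357,299,z))
```

```text
socket [0.56056732 0.20742722 0.1       ] [0.55982873 0.20736426 0.1       ] 0.05348312054894231 0.053336234362179366
slot 7.075657926709668 7.677932145641816 [0.55997289 0.20739064 0.0855    ]
```

Call:
drive_tool([
  {"fingers":1,"x":-0.01,"y":0.05,"z":0,"spin":-0.03},
  {"fingers":1,"x":-0.02,"y":0.105,"z":0,"spin":-0.06},
  {"fingers":1,"x":-0.032,"y":0.16,"z":0,"spin":-0.09},
  {"fingers":1,"x":-0.043,"y":0.215,"z":0,"spin":-0.129},
  {"fingers":1,"x":-0.054,"y":0.27,"z":0,"spin":-0.129},
  {"fingers":1,"x":-0.065,"y":0.325,"z":0,"spin":-0.129},
  {"fingers":1,"x":-0.076,"y":0.375,"z":0,"spin":-0.129},
  {"fingers":1,"x":-0.084,"y":0.416,"z":0,"spin":-0.129},
  {"fingers":1,"x":-0.084,"y":0.416,"z":0,"spin":-0.129},
  {"fingers":1,"x":-0.084,"y":0.416,"z":0,"spin":-0.129},
])

```text
time_s: 2.8
tcp_pos: [0.4449, -0.2113, 0.2455]
eef_rot: [-180.0, -0.0, 12.6]
contact_force: [-0.2, 0.2, -0.4]
gripper_width: 0.0873
gripper_force: 0.0
```

```bash
python3 - <<'E'
from h import *
s,c=grab('wrist');print(s['tcp_pos'],s['eef_rot'],s['time_s'],s['qd'].round(1))
u,v=pix('wrist',[.512,-.2,.138]);print(u,v)
x0=int(u)-80;y0=max(0,int(v)-60);print(x0,y0);save('wrist','w3.png',(x0,y0,x0+160,y0+120),5)
E
cp pics/wrist.npz pics/w3.npz
```

```text
[ 0.44493868 -0.21133296  0.2454993 ] [-1.79988281e+02 -3.21262966e-03  1.26329876e+01] 2.8 [ 1.1 -0.3 -0.1 -0.   0.   0.1]
318.92698538953357 119.81043224609687
238 59
```

View pics/w3.png

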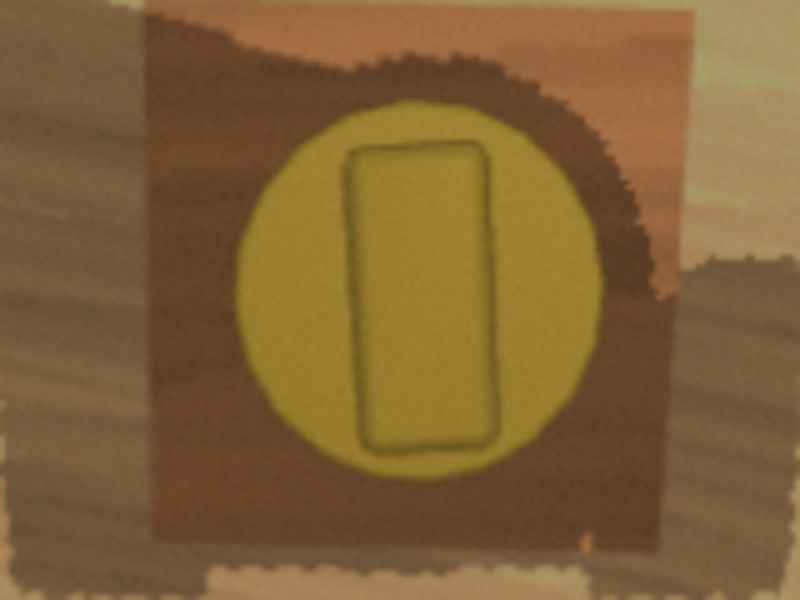

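The crop shows the bar's top corners at (346,148), (487,142), (499,443) and (362,450).

Run:
```python
from h import *
z=.138
c=[world('w3',238+(x+.5)/5-.5,59+(y+.5)/5-.5,z)[:2] for x,y in [(346,148),(487,142),(499,443),(362,450)]]
a=lambda d:np.degrees(np.arctan2(d[1],d[0]))
print(np.mean(c,0),a(c[0]-c[3]),a(c[1]-c[2]),a(c[0]-c[1])-90,a(c[3]-c[2])-90,[np.linalg.norm(c[i]-c[i-1]) for i in range(4)])
s=sensors.get_state();Rm=R.from_euler('xyz',s['eef_rot'],degrees=True).as_matrix()
print(s['tcp_pos'],s['eef_rot'],Rm.T@(np.array([*np.mean(c,0),.245])-s['tcp_pos']))
```

```text
[ 0.51355113 -0.20228708] 15.50677128358764 16.051051875389902 15.012798870869872 15.591163959286732 [np.float64(0.04456888889254077), np.float64(0.02083553540061549), np.float64(0.044359951360031645), np.float64(0.021256174622514494)]
[ 0.44499588 -0.21103545  0.24557722] [-1.79990054e+02 -8.47735160e-03  1.26814282e+01] [0.06880333 0.00651508 0.00058627]
```

Call:
drive_tool([
  {"fingers":1,"x":0.05,"y":0.005,"z":0,"spin":-0.05},
  {"fingers":1,"x":0.069,"y":0.0065,"z":0.02,"spin":-0.05},
  {"fingers":1,"x":0.069,"y":0.0065,"z":0.06,"spin":-0.05},
  {"fingers":1,"x":0.069,"y":0.0065,"z":0.09,"spin":-0.05},
  {"fingers":1,"x":0.069,"y":0.0065,"z":0.1,"spin":-0.05},
  {"fingers":1,"x":0.069,"y":0.0065,"z":0.1,"spin":-0.05},
])

```text
time_s: 3.6
tcp_pos: [0.5138, -0.2026, 0.1457]
eef_rot: [180.0, 0.0, 15.6]
contact_force: [0.2, -0.3, -0.4]
gripper_width: 0.0875
gripper_force: 0.0
```

Position is within 0.3 mm. I'll go down 12 mm and grip.

Call:
drive_tool([
  {"fingers":1,"x":0,"y":0,"z":0.007,"spin":0},
  {"fingers":1,"x":0,"y":0,"z":0.012,"spin":0},
  {"fingers":1,"x":0,"y":0,"z":0.012,"spin":0},
  {"fingers":-1,"x":0,"y":0,"z":0.012,"spin":0},
  {"fingers":-1,"x":0,"y":0,"z":0.012,"spin":0},
  {"fingers":-1,"x":0,"y":0,"z":0.012,"spin":0},
  {"fingers":-1,"x":0,"y":0,"z":0.012,"spin":0},
  {"fingers":-1,"x":0,"y":0,"z":0.012,"spin":0},
  {"fingers":-1,"x":0,"y":0,"z":0.012,"spin":0},
], newtons=25)

```text
time_s: 4.72
tcp_pos: [0.5135, -0.2034, 0.1335]
eef_rot: [-180.0, 0.0, 15.5]
contact_force: [0.4, 0.7, -0.2]
gripper_width: 0.0331
gripper_force: 0.0
```

Call:
drive_tool([
  {"fingers":-1,"x":0,"y":0,"z":0,"spin":0},
  {"fingers":-1,"x":0,"y":0,"z":0,"spin":0},
  {"fingers":-1,"x":0,"y":0,"z":0,"spin":0},
], newtons=35)

```text
time_s: 5.1
tcp_pos: [0.5134, -0.2033, 0.1335]
eef_rot: [-180.0, 0.0, 15.5]
contact_force: [-0.4, 0.7, -1.0]
gripper_width: 0.0218
gripper_force: 34.9
```

Call:
drive_tool([
  {"fingers":-1,"x":0,"y":0,"z":-0.01,"spin":0},
  {"fingers":-1,"x":0,"y":0,"z":-0.025,"spin":0},
  {"fingers":-1,"x":0,"y":0,"z":-0.05,"spin":0},
  {"fingers":-1,"x":0,"y":0,"z":-0.08,"spin":0},
  {"fingers":-1,"x":0,"y":0,"z":-0.105,"spin":0},
  {"fingers":-1,"x":0,"y":0,"z":-0.115,"spin":0},
  {"fingers":-1,"x":0,"y":0,"z":-0.115,"spin":0},
  {"fingers":-1,"x":0,"y":0,"z":-0.115,"spin":0},
])

```text
time_s: 6.1
tcp_pos: [0.5128, -0.2032, 0.2475]
eef_rot: [-179.9, 0.1, 15.5]
contact_force: [0.5, -0.1, -2.6]
gripper_width: 0.022
gripper_force: 34.9
```

Call:
drive_tool([
  {"fingers":-1,"x":0.012,"y":-0.03,"z":0,"spin":0.02},
  {"fingers":-1,"x":0.031,"y":-0.077,"z":0,"spin":0.05},
  {"fingers":-1,"x":0.052,"y":-0.128,"z":0,"spin":0.08},
  {"fingers":-1,"x":0.073,"y":-0.18,"z":0,"spin":0.11},
  {"fingers":-1,"x":0.094,"y":-0.232,"z":0,"spin":0.141},
  {"fingers":-1,"x":0.115,"y":-0.284,"z":0,"spin":0.141},
  {"fingers":-1,"x":0.135,"y":-0.333,"z":0,"spin":0.141},
  {"fingers":-1,"x":0.149,"y":-0.368,"z":0,"spin":0.141},
  {"fingers":-1,"x":0.155,"y":-0.383,"z":0,"spin":0.141},
  {"fingers":-1,"x":0.155,"y":-0.383,"z":0,"spin":0.141},
])

```text
time_s: 7.35
tcp_pos: [0.5603, 0.2077, 0.2473]
eef_rot: [179.9, 0.1, 7.5]
contact_force: [0.7, -0.4, -3.4]
gripper_width: 0.0218
gripper_force: 35.0
```

Call:
drive_tool([
  {"fingers":-1,"x":0,"y":0,"z":0,"spin":0},
  {"fingers":-1,"x":0,"y":0,"z":0,"spin":0},
])

```text
time_s: 7.6
tcp_pos: [0.5606, 0.206, 0.2486]
eef_rot: [180.0, 0.0, 7.3]
contact_force: [0.9, -0.3, -3.3]
gripper_width: 0.0219
gripper_force: 35.0
```

Run:
```python
from h import *
for n in ('wrist','top','scene'):
    s,c=grab(n)
print(s['tcp_pos'],s['eef_rot'],s['time_s'],s['qd'].round(1))
print(s['moment'],s['contact_force'])
f=lambda i:cv2.resize(i[:,:,::-1],(400,400),interpolation=cv2.INTER_CUBIC)
w=load('wrist')[3];sc=load('scene')[3]
u,v=map(int,pix('scene',[.56,.2075,.13]));print(u,v)
cv2.imwrite('pics/m.png',np.hstack([f(w[100:400,170:470]),f(sc[v-60:v+60,u-60:u+60])]))
```

```text
[0.56066915 0.20627242 0.24873944] [-1.79995267e+02 -1.08636624e-02  7.34309856e+00] 7.7 [ 0.2  0.1  0.1 -0.  -0.  -0.2]
[-0.08643494  0.03065568 -0.02766771] [-0.1971677  -0.04552812 -2.40557338]
367 220
```

View pics/m.png

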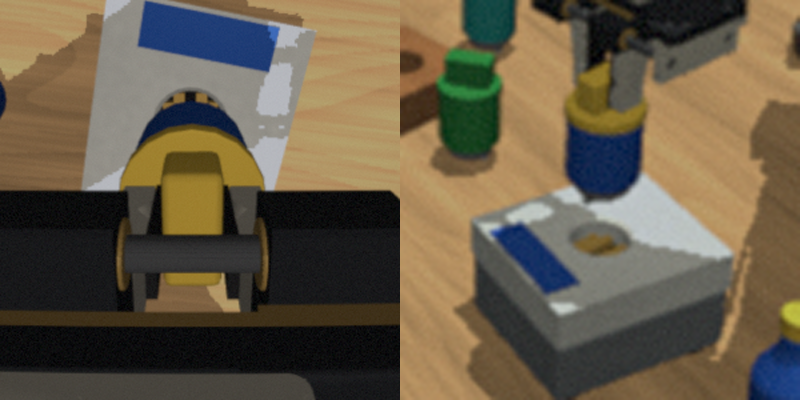

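The jar hangs upright and square, over the bore (right panel, bore at (600,240)). Now I'll descend to just above the mouth with a 1.3 mm correction.

Call:
drive_tool([
  {"fingers":-1,"x":-0.001,"y":-0.0013,"z":0.01,"spin":0},
  {"fingers":-1,"x":-0.001,"y":-0.0013,"z":0.022,"spin":0},
  {"fingers":-1,"x":-0.001,"y":-0.0013,"z":0.032,"spin":0},
  {"fingers":-1,"x":-0.001,"y":-0.0013,"z":0.034,"spin":0},
  {"fingers":-1,"x":-0.001,"y":-0.0013,"z":0.034,"spin":0},
  {"fingers":-1,"x":-0.001,"y":-0.0013,"z":0.034,"spin":0},
  {"fingers":-1,"x":-0.001,"y":-0.0013,"z":0.034,"spin":0},
])

```text
time_s: 8.62
tcp_pos: [0.5596, 0.2084, 0.215]
eef_rot: [-180.0, -0.0, 7.4]
contact_force: [-0.8, -0.1, -3.0]
gripper_width: 0.0219
gripper_force: 35.0
```

Call:
drive_tool([
  {"fingers":-1,"x":0,"y":0.0005,"z":0.004,"spin":0},
  {"fingers":-1,"x":0,"y":0.0005,"z":0.008,"spin":0},
  {"fingers":-1,"x":0,"y":0.0005,"z":0.012,"spin":0},
  {"fingers":-1,"x":0,"y":0.0005,"z":0.015,"spin":0},
  {"fingers":-1,"x":0,"y":0.0005,"z":0.015,"spin":0},
  {"fingers":-1,"x":0,"y":0.0005,"z":0.015,"spin":0},
])

```text
time_s: 9.38
tcp_pos: [0.5596, 0.2078, 0.1997]
eef_rot: [-180.0, -0.0, 7.4]
contact_force: [-0.3, 0.1, -3.1]
gripper_width: 0.0216
gripper_force: 35.0
```

No contact yet. The tang should meet the drive at about 0.195 and be seated at about 0.1885, so I'll go down slowly.

Call:
drive_tool([
  {"fingers":-1,"x":0,"y":0,"z":0.0015,"spin":0},
  {"fingers":-1,"x":0,"y":0,"z":0.003,"spin":0},
  {"fingers":-1,"x":0,"y":0,"z":0.0045,"spin":0},
  {"fingers":-1,"x":0,"y":0,"z":0.006,"spin":0},
  {"fingers":-1,"x":0,"y":0,"z":0.007,"spin":0},
  {"fingers":-1,"x":0,"y":0,"z":0.007,"spin":0},
  {"fingers":-1,"x":0,"y":0,"z":0.007,"spin":0},
])

```text
time_s: 10.25
tcp_pos: [0.5596, 0.2078, 0.1926]
eef_rot: [-180.0, -0.0, 7.4]
contact_force: [0.4, -0.3, -3.1]
gripper_width: 0.0214
gripper_force: 35.0
```

Call:
drive_tool([
  {"fingers":-1,"x":0,"y":0,"z":0.001,"spin":0},
  {"fingers":-1,"x":0,"y":0,"z":0.002,"spin":0},
  {"fingers":-1,"x":0,"y":0,"z":0.003,"spin":0},
  {"fingers":-1,"x":0,"y":0,"z":0.003,"spin":0},
  {"fingers":-1,"x":0,"y":0,"z":0.003,"spin":0},
])

```text
time_s: 10.88
tcp_pos: [0.5595, 0.2078, 0.1896]
eef_rot: [180.0, 0.0, 7.4]
contact_force: [0.1, 0.6, -2.3]
gripper_width: 0.0219
gripper_force: 35.0
```

Call:
drive_tool([
  {"fingers":-1,"x":0,"y":0,"z":0.0006,"spin":0},
  {"fingers":-1,"x":0,"y":0,"z":0.0012,"spin":0},
  {"fingers":-1,"x":0,"y":0,"z":0.0012,"spin":0},
  {"fingers":-1,"x":0,"y":0,"z":0.0012,"spin":0},
])

```text
time_s: 11.38
tcp_pos: [0.5596, 0.2078, 0.1885]
eef_rot: [-180.0, -0.0, 7.4]
contact_force: [-1.4, 0.4, -1.1]
gripper_width: 0.0216
gripper_force: 35.0
```

The load is coming off at seated height, so I'll let go and rise.

Call:
drive_tool([
  {"fingers":0.3,"x":0,"y":0,"z":0,"spin":0},
  {"fingers":0.3,"x":0,"y":0,"z":0,"spin":0},
  {"fingers":0.3,"x":0,"y":0,"z":0,"spin":0},
  {"fingers":0.3,"x":0,"y":0,"z":0,"spin":0},
  {"fingers":0.3,"x":0,"y":0,"z":-0.005,"spin":0},
  {"fingers":0.3,"x":0,"y":0,"z":-0.03,"spin":0},
  {"fingers":0.3,"x":-0.02,"y":0,"z":-0.07,"spin":0},
  {"fingers":0.3,"x":-0.06,"y":0,"z":-0.11,"spin":0},
  {"fingers":0.3,"x":-0.1,"y":0,"z":-0.13,"spin":0},
  {"fingers":0.3,"x":-0.1,"y":0,"z":-0.13,"spin":0},
])

```text
time_s: 12.62
tcp_pos: [0.4593, 0.1949, 0.3217]
eef_rot: [-179.8, -0.3, 7.5]
contact_force: [0.3, 0.4, -0.8]
gripper_width: 0.0575
gripper_force: 0.0
```

Run:
```python
from h import *
for n in ('wrist','scene'): s,c=grab(n)
print(s['tcp_pos'],s['time_s'],s['contact_force'])
w=load('wrist')[3];sc=load('scene')[3]
u,v=map(int,pix('scene',[.56,.2075,.12]))
wu,wv=map(int,pix('wrist',[.56,.2075,.15]));print(wu,wv)
f=lambda i:cv2.resize(i[:,:,::-1],(400,400),interpolation=cv2.INTER_CUBIC)
y0=max(0,wv-80)
cv2.imwrite('pics/f.png',np.hstack([f(w[y0:y0+160,wu-80:wu+80]),f(sc[v-40:v+40,u-40:u+40])]))
```

```text
[0.45990752 0.1950694  0.32027712] 12.675 [ 0.19836391 -0.35451281 -1.1335085 ]
315 80
```

View pics/f.png

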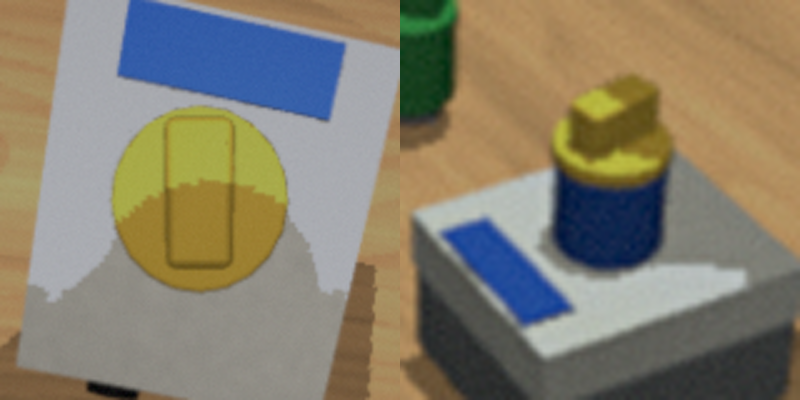

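Run:
```python
from h import *
u,v=map(int,pix('scene',[.56,.2075,.12]))
t=np.linspace(0,6.28,200)
for z in (.1,.1065):
    P=np.array([pix('scene',[.56+.03*np.cos(a),.2075+.03*np.sin(a),z]) for a in t])
    Q=np.array([pix('scene',[.56+.0315*np.cos(a),.2075+.0315*np.sin(a),z+.065]) for a in t])
    print(z,'shoulder lowest row in crop',(P[:,1].max()-v+40)*5,'cap x',(Q[:,0].min()-u+40)*5+400,(Q[:,0].max()-u+40)*5+400,'cap centre row',(Q[:,1].mean()-v+40)*5)
    m=[pix('scene',np.array([.56,.2075,z+.093])+ .023*k*np.array([np.cos(.128),np.sin(.128),0])+.011*j*np.array([-np.sin(.128),np.cos(.128),0])) for k in(-1,1) for j in (-1,1)]
    print(((np.array(m)-[u-40,v-40])*5+[400,0]).round())
```

```text
0.1 shoulder lowest row in crop 268.5403126685796 cap x 547.1968683755051 669.189113371072 cap centre row 133.8988325911687
[[628.  64.]
 [658.  82.]
 [563.  95.]
 [592. 113.]]
0.1065 shoulder lowest row in crop 258.6192984995314 cap x 547.5956392375488 669.9480354903164 cap centre row 123.499235418344
[[629.  53.]
 [659.  71.]
 [563.  84.]
 [593. 102.]]
```

The lowest edge of the shoulder is at row 268 in the crop. The prediction is 268.5 if seated and 258.6 if proud, so the jar is home.

```bash
python3 -c "
from plant import r
print(r.close_job())"
```

```text
the job is handed in; nothing more can be done
None
```

The blue jar is seated in the mixer with its tang in the drive slot and its shoulder flush on the white top, released and handed in at about 12.7 s; I lined the tang up with the slot before lowering, so it went in without pressing or turning.

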